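# Dock the board carrier in its notches and lock it

## Task

Using only the fingertips, push the board carrier along its slide track, away from you, until it drops into the locating notches of the working station and sits flat, then push the red-ended hold-down lever right round so that its nose lies over the carrier's edge. Do not lift the carrier, do not touch the circuit board on it, and leave the tape, the side cutters and the flux jar where they are. Finish with the hand clear.

Things in the scene. Friction and masses are not known exactly. Their poses are not given: they have to be found in the camera images.
- track: Slide track fixed to the worktop: grey base plate 225 x 128 x 6 mm, two white notched strips between two aluminium guide walls 31 mm high. Origin: on the worktop under the centre of the working station, where the carrier's centre ends. x axis: the slide direction, away from the robot (turned -0.35 to 0.2 rad); y: to its left; z up. It runs from x = -145 to +80 mm, with an end plate from x = 72.
- station (a point): Centre of the working station, 24 mm above the worktop, level with the tops of the strips (at y = +-35.5 to +-49.5 mm). Each strip has two notches, 16 mm long and 7 mm deep, centred 45 mm before and 45 mm past this point along x. Between the strips is an open channel 71 mm wide, its floor 6 mm above the worktop; closed fingertips go into it behind the carrier.
- carrier: Olive board carrier, 120 mm along x (the slide direction), 96 wide, about 0.6 kg, loose between the guide walls on four steel feet 12 mm long at x = +-45. Origin: under its centre, at the underside of the feet: 24 mm above the worktop while it rides on the strips, 17 when all feet are in the notches (2 mm play to and fro). Plate 8 to 16 mm above the origin. It starts 35 to 68 mm short of the station.
- push_face (a point): Centre of the rear face (toward the robot) of the black push bar across the carrier's rear end, 62 mm wide, 20 high (10 mm above and below this point); push here along +x of the track. Sliding takes about 2 to 8 N; after the drop the feet stop dead against the far walls of the notches. Pushed at 0.02 to 0.1 m/s it drops surely.
- board: Blue circuit board, 80 x 60 mm, with parts up to 13 mm high, clipped on top of the carrier (moves with it); not to be touched. Origin: its underside at the centre of the carrier's top.
- lever (a joint): Hold-down lever, rad. 0 = open: its 36 mm steel nose points along +x of the track, beside the carrier. Grows anticlockwise seen from above; 1.571 (end stop) = closed: the nose points along +y of the track, 1.5 mm above the edge of a dropped carrier; one not dropped stands in its way. Stiff by friction (about 1 N at the red end), stays where left; starts between 0 and 0.2.
- lever_pivot (a point): Pivot of the lever, on a post right of the track (track frame x = -20, y = -70 mm), at the underside of the 6 mm thick steel lever, 34.5 mm above the worktop.
- lever_grip (a point): Red upright grip at the end of the lever's tail, 13 mm in diameter, from 34.5 to 68.5 mm above the worktop; the point is on its axis, 58.5 mm above the worktop, 46 mm from the pivot. With the lever open it stands behind and right of the pivot (225 degrees in the track frame), closed ahead and right (315). Pushing it from behind along +x of the track closes the lever.
- tape: Bystander: roll of black tape lying flat, 55 mm across, 19 high, left of the track. Origin: centre of its underside.
- cutters: Bystander: blue side cutters lying flat, 112 x 32 x 11 mm, left of the track, beyond the tape. Origin: centre of the underside.
- flux_jar: Bystander: open white flux jar, 46 mm across, 29 high, to the right of the track. Origin: centre of its underside.
Mind the look-alikes: they are no part of the job. Of the things that look like the carrier, the larger one is meant.

How it is judged:
By the outcome, as a careful person would: the job done as asked, in the order asked, and still so for the second after the job is handed in, with the robot touching nothing.
It also fails if it takes over 45 s, if anything falls off the work surface, if the arm or the gripper's body presses on something with over 40 N, if the wrist force passes 120 N, or if a joint passes its speed limit or range.

## Robot

A 6-joint arm with a two-finger parallel gripper is mounted at the origin on a cart in front of the work surface, level with it; the furniture and walls round the work are solid. World frame = base frame: x ahead of the robot, y to its left, z up, the work surface at z = 0. Lengths are in m, angles in degrees, forces in N, time in s.
With the tool pointing down it reaches from about 0.275 to 0.825 m from the base axis. Payload 4.9 kg.
Tool frame: the origin (TCP) lies between the finger pads; the fingertips stand 17 mm ahead of it and the grasp point (between the pads) lies 2 mm behind it; z points along the fingers, y is the line along which they close (so a half turn about z gives the same grasp; the last joint's range is limited). The gripper opens to 85 mm and grips with 20 to 120 N. Pads are 22 mm wide; open, the fingers measure 114 mm over their backs; the gripper's body (76 mm by 85 mm) begins 54 mm behind the grasp point. The pads swing forward as they close: fully open they stand 13 mm farther back than shut.
Start: joints at [56.482, 18.69, -11.035, 60.275, 0, 82.311], TCP at [0.24, 0.495, 0.248] pointing down, gripper open.
Joint ranges: [-152.03, 152.03], [-55.5, 102.48], [-74.3, 77.21], [-110.64, 120.58], [-84.22, 78.4], [-180, 180]. Speed limits (degrees/s): [147.25, 147.25, 180, 180, 180, 180].

## Interface

Orientations are given as [roll, pitch, yaw] about the fixed x, y, z axes, in that order (R = Rz(yaw) Ry(pitch) Rx(roll)).
In Python, from rig import ctrl, optics, models gives the robot as it stands.
- The arm moves only by the tool jog_arm, never from a script. Its argument "rows" is a list of rows, each an object of numbers: "dx", "dy", "dz": the shift along the tool's x, y, z in units of 500 mm (1.0 is 500 mm); "yaw": the turn about the tool's z in units of 30 degrees (1.0 is 30 degrees). A call has exactly 8 rows; each row shifts and turns the commanded pose from where the row before left it, along the tool's axes as they then stand; what a row does not reach is not made up. A row lasts 1/12 s, in which the tool goes at most 41.7 mm and 7.16 degrees, less where a joint would pass 70% of its speed; a pose out of reach is approached as far as the arm can. A call with a number of a shift or a turn outside -1 to 1 is refused whole. A call with a gripper value outside its range is refused whole. "grip" is the opening, from 0 (shut) to 1 (fully open), set as the call begins (left out, the last holds). The fingers move at their own pace and stop on an object; "newtons" is the grip in N (left out, the last holds). Time passes only in rows, so rows that do not move let the fingers close, or fill a call up. It gives the time, the measured TCP pose, the force, the opening and the grip force at its end, in the units of the state.
- ctrl.sense(): the state, without advancing time (a new reading comes with each control period).
- optics.grab_frame(name): name is "scene" or "top" or "wrist"; returns the picture (420x560x3 uint8, red, green, blue); there is no depth.
- optics.camera_params(name): a dict with "vertical_fov" (degrees; the focal length in pixels is half the picture's height over the tangent of half this angle, whatever the lens; pixels are square), "cx", "cy" (the principal point, pixels), "rvec" (rotation vector, rad) and "tvec" (3), from world to camera coordinates, as OpenCV has them. Camera axes: x right, y down, z forward; pixel columns grow to the right and rows downward; lengths in m; the calibration is good to about 2 mm. A picture is of the moment at which its call begins: read the wrist's pose just before it. camera_params takes no time and is no camera call; for the wrist camera it gives the pose at the moment of the call.
- ctrl.sign_off(): hands the job in; it is judged then, once.
Trained networks look in the newest picture that a camera, given by its name, has taken for a name from the list of things; names that differ only in an ending like _2 or _b are one class to them, and where a whole thing is asked for, a point or a joint stands for the part that bears it (a point fixed in the world has none). Each returns a list of dicts, best first, with "score" (0 to 1); they miss things now and then, are a little off and sometimes report something else, mostly with a low value. They report only what shows in the picture. A call takes as long as a camera call. They do not tell look-alikes from the thing itself.
- models.spot_in(camera, label): "box" ([centre column, centre row, width, height] in pixels, round what is visible of it).
- models.tip_of(camera, label): "location" ([row, column] in pixels: a listed point, or the origin of a listed thing).
The state is a dict: "clock": time; "q": joint angles; "qvel": joint speeds; "joint_efforts": joint torques, N m; "tool_pos": TCP position; "tcp_rot": TCP orientation; "contact_force": force on the tool from outside, world axes, zero at the start; "wrist_torque": the same for the moment, N m; "opening": finger opening in m; "grasp_force": force on a finger pad.
Only numpy, scipy, OpenCV 4.12 (cv2) and the standard library are available. Lean on these libraries where they do the work, as an engineer would, in place of code of your own. Each camera call takes 0.05 s, during which the arm holds its last target. There are 200 camera calls.

## Working session

There is one attempt and no reset: what is moved stays moved. The work goes in short steps, Python scripts to look and compute and a tool call to move; the robot and the scene stay as the last step left them, time stands still between calls to the robot, and variables do not carry over. Pictures are saved under pics/ and viewed, at most 10 in all, crops included, and the job is handed in when it is done.

Besides the shell and the picture viewer there is one more tool, called as name(argument=value, ...), one argument or row to a line, values as JSON. jog_arm: Moves the arm, as the interface text tells. Shifts and turns lie within -1 to 1; 1 stands for 500 mm of shift or 30 degrees of turn. Its arguments: {"type":"object","properties":{"rows":{"type":"array"},"grip":{"type":"number"},"newtons":{"type":"number"}},"required":["rows"]}

```bash
mkdir -p pics; ls; cat > h.py <<'E'
import numpy as np, cv2
from rig import ctrl, optics, models
def cam(n):
    p=optics.camera_params(n); f=210/np.tan(np.radians(p["vertical_fov"])/2)
    R=cv2.Rodrigues(np.array(p["rvec"],float))[0]; return f,p["cx"],p["cy"],R,np.array(p["tvec"],float)
def proj(n,P):
    f,cx,cy,R,t=cam(n); c=np.atleast_2d(P)@R.T+t; return np.c_[f*c[:,0]/c[:,2]+cx, f*c[:,1]/c[:,2]+cy]
def back(n,u,v,z):
    f,cx,cy,R,t=cam(n); d=R.T@np.array([(u-cx)/f,(v-cy)/f,1]); o=-R.T@t; return o+d*(z-o[2])/d[2]
E
python3 - <<'E'
from h import *
a=[]
Z=dict(station=.024,carrier=.024,push_face=.03,board=.04,lever_pivot=.0345,lever_grip=.0585,tape=0,cutters=0,flux_jar=0,track=0)
for n in("top","scene"):
    im=optics.grab_frame(n); cv2.imwrite(f"pics/{n}0.png",im[:,:,::-1])
    for l,z in Z.items():
        for r in models.tip_of(n,l)[:3]:
            v,u=r["location"]; print(n,l,round(r["score"],2),round(u),round(v),back(n,u,v,z).round(3))
print(ctrl.sense())
E
```

```text
pics
top station 0.77 295 187 [ 0.61  -0.124  0.024]
top station 0.54 327 193 [ 0.594 -0.203  0.024]
top carrier 0.79 296 209 [ 0.556 -0.123  0.024]
top carrier 0.6 132 208 [0.567 0.279 0.024]
top push_face 0.9 148 217 [0.545 0.238 0.03 ]
top push_face 0.88 296 235 [ 0.49  -0.122  0.03 ]
top board 0.89 136 210 [0.562 0.266 0.04 ]
top board 0.78 297 208 [ 0.556 -0.126  0.04 ]
top board 0.37 152 270 [0.415 0.227 0.04 ]
top lever_grip 0.56 342 201 [ 0.566 -0.235  0.058]
top tape 0.64 192 277 [0.396 0.137 0.   ]
top tape 0.28 327 194 [ 0.593 -0.205  0.   ]
top cutters 0.51 153 265 [0.428 0.234 0.   ]
top flux_jar 0.62 404 157 [ 0.683 -0.404  0.   ]
top track 0.72 191 276 [0.399 0.14  0.   ]
top track 0.6 300 190 [ 0.605 -0.137  0.   ]
scene station 0.71 307 228 [ 0.624 -0.126  0.024]
scene carrier 0.75 292 239 [ 0.559 -0.122  0.024]
scene carrier 0.72 190 194 [0.551 0.26  0.024]
scene push_face 0.93 275 250 [ 0.489 -0.119  0.03 ]
scene push_face 0.88 192 202 [0.518 0.214 0.03 ]
scene board 0.64 293 232 [ 0.566 -0.119  0.04 ]
scene board 0.44 190 193 [0.542 0.247 0.04 ]
scene lever_pivot 
[... 208 characters left out ...]
.617 -0.126  0.   ]
{'clock': 1.1, 'q': array([ 5.64829934e+01,  1.86910941e+01, -1.10358313e+01,  6.02746912e+01,
       -1.20436673e-03,  8.23098065e+01]), 'qvel': array([ 0.13156418,  0.00917199, -0.0609938 ,  0.0345436 ,  0.04091757,
        0.05801461]), 'joint_efforts': array([ 3.96802379e-04, -4.43342364e+01,  2.62760425e+01,  1.25634469e-03,
       -2.60898087e-04,  3.26175950e-06]), 'tool_pos': array([0.23962018, 0.49507112, 0.24826491]), 'tcp_rot': array([-1.79998237e+02,  9.77204108e-04,  1.54173187e+02]), 'contact_force': array([0.1770636 , 0.16936138, 0.00296682]), 'wrist_torque': array([ 0.00351361, -0.00984951,  0.01308117]), 'grasp_force': 0.0, 'opening': 0.08501630292613986}
```

```bash
python3 -c "
import cv2,numpy as np
" ; ls pics
```

```text
scene0.png
top0.png
```

```bash
python3 - <<'E'
import cv2,numpy as np
t=cv2.imread("pics/top0.png"); s=cv2.imread("pics/scene0.png")
a=cv2.resize(t[120:300,100:440],(800,424)); cv2.imwrite("pics/tc.png",a)
b=cv2.resize(t[150:255,250:370],(685,600),interpolation=cv2.INTER_CUBIC); cv2.imwrite("pics/tcc.png",b)
E
```

```text
(no output)
```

View pics/tc.png

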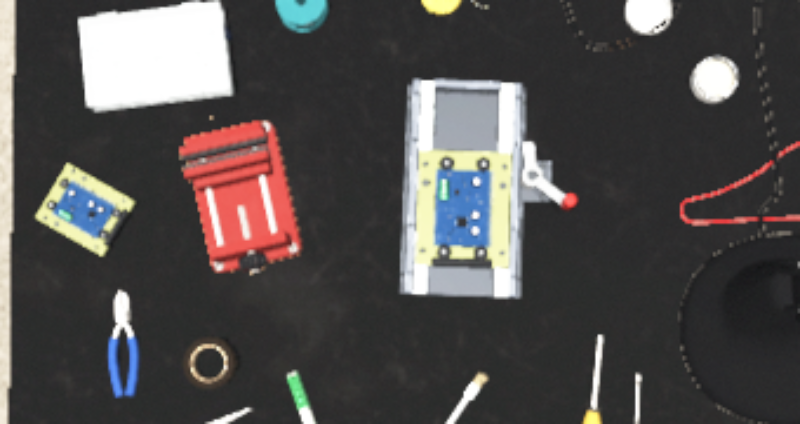

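View pics/tcc.png

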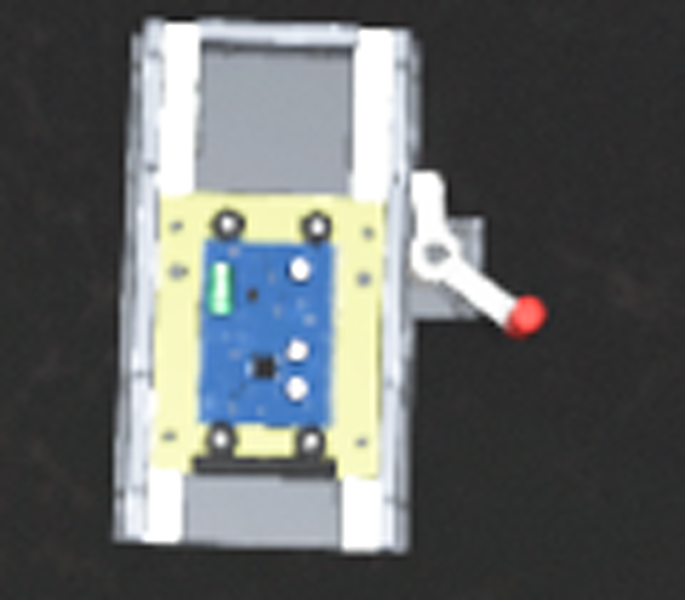

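View pics/scene0.png

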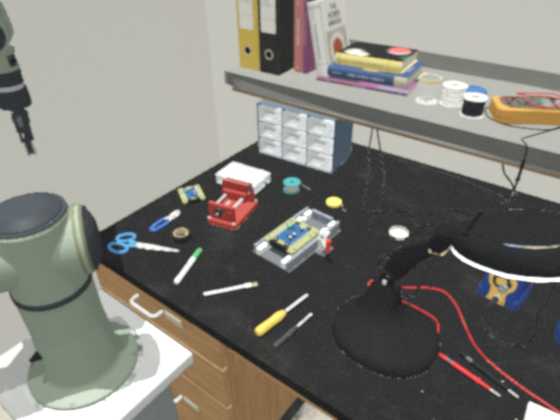

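```bash
python3 - <<'E'
from h import *
from scipy.optimize import least_squares
px=np.array([(163,22),(200,25),(183,543),(145,543),(355,28),(393,30),(341,548),(383,550)])*[120/685,105/600]+[250,150]
ob=np.array([(72,49.5),(72,35.5),(-145,35.5),(-145,49.5),(72,-35.5),(72,-49.5),(-145,-35.5),(-145,-49.5)])/1000
def T(p,o,z):
    c,s=np.cos(p[2]),np.sin(p[2]); return np.c_[o@np.array([[c,s],[-s,c]])+p[:2],np.full(len(o),z)]
r=least_squares(lambda p:(proj("top",T(p,ob,.024))-px).ravel(),[.61,-.12,0])
print(r.x,r.fun.round(1)); p=r.x
def loc(w): 
    c,s=np.cos(p[2]),np.sin(p[2]); d=np.array(w[:2])-p[:2]; return (np.array([[c,s],[-s,c]])@d*1000).round(1)
f=lambda x,y,z: back("top",250+x*120/685,150+y*105/600,z)
# carrier plate top corners z=.040
for q in[(160,193),(388,203),(153,470),(378,478)]: print("carrier corner",loc(f(*q,.040)))
for q in[(193,457),(335,465),(193,473),(335,477)]: print("bar",loc(f(*q,.045)))
print("red top",loc(f(525,312,.0685)),"pivot",loc(f(435,252,.0405)),"nose",loc(f(427,175,.0405)))
for n,u,v,z in[("top",342,201,.0585),("scene",326,245,.0585),("scene",324,242,.0345),("scene",275,250,.03),("top",296,235,.03)]: print(n,loc(back(n,u,v,z)))
print("world push line, lever", T(p,np.array([[-145,0],[-120,0],[0,0],[-20,-70]])/1000,0))
E
```

```text
[ 0.61453354 -0.13046541 -0.05922689] [ 0.2  2.2 -0.7  1.8 -0.4 -1.9  0.5 -2.1  0.6  2.2 -0.4  2.   0.9 -1.8
 -0.7 -2. ]
carrier corner [-1.  48.9]
carrier corner [ -2.3 -48.9]
carrier corner [-120.   48.]
carrier corner [-120.4  -47.4]
bar [-114.4   31.3]
bar [-115.8  -28.8]
bar [-121.2   31.1]
bar [-120.9  -28.9]
red top [ -51.4 -105. ] pivot [-22.9 -69.4] nose [ 10.3 -65.3]
top [ -41.3 -106.1]
scene [ -55.3 -103.5]
scene [-23.8 -76. ]
scene [-125.6    4.4]
top [-124.4    1.1]
world push line, lever [[ 0.46978778 -0.12188253  0.        ]
 [ 0.49474395 -0.12336234  0.        ]
 [ 0.61453354 -0.13046541  0.        ]
 [ 0.59042515 -0.19915883  0.        ]]
```

The carrier at top picture (296,209), sitting on the grey track, is the one meant; the smaller one at (132,208), lying loose, is the look-alike. The crop confirms this: the red-ended lever is at crop (525,312), its nose beside the carrier, and the push bar at (265,465). The track yaw is about -3.4°, and the lever is nearly open.

jog_arm(
  rows=[
    {"yaw": -0.187},
    {"yaw": -0.187},
    {"yaw": -0.187},
    {"yaw": -0.187},
    {"dx": -0.028,"dy": -0.067},
    {"dx": -0.028,"dy": -0.067},
    {"dx": -0.028,"dy": -0.067},
    {"dx": -0.028,"dy": -0.067},
  ],
  grip=0,
)

```text
invalid input
```

jog_arm(
  rows=[
    {"dx": -0.028,"dy": -0.067},
    {"dx": -0.028,"dy": -0.067},
    {"dx": -0.028,"dy": -0.067},
    {"dx": -0.028,"dy": -0.067},
    {"dx": -0.028,"dy": -0.067},
    {"dx": -0.028,"dy": -0.067},
    {"dx": -0.028,"dy": -0.067},
    {"dx": -0.028,"dy": -0.067},
  ],
)

```text
invalid input
```

jog_arm(
  rows=[
    {"dx": -0.028,"dy": -0.067},
    {"dx": -0.028,"dy": -0.067},
    {"dx": -0.028,"dy": -0.067},
    {"dx": -0.028,"dy": -0.067},
    {"dx": -0.028,"dy": -0.067},
    {"dx": -0.028,"dy": -0.067},
    {},
    {},
  ],
)

```text
invalid input
```

jog_arm(
  rows=[
    {"dx": 0,"dy": 0,"dz": 0,"yaw": -0.187},
    {"dx": 0,"dy": 0,"dz": 0,"yaw": -0.187},
    {"dx": 0,"dy": 0,"dz": 0,"yaw": -0.187},
    {"dx": 0,"dy": 0,"dz": 0,"yaw": -0.187},
    {"dx": -0.028,"dy": -0.067,"dz": 0,"yaw": 0},
    {"dx": -0.028,"dy": -0.067,"dz": 0,"yaw": 0},
    {"dx": -0.028,"dy": -0.067,"dz": 0,"yaw": 0},
    {"dx": -0.028,"dy": -0.067,"dz": 0,"yaw": 0},
  ],
  grip=0,
)

```text
clock: 1.77
tool_pos: [0.2877, 0.3567, 0.2482]
tcp_rot: [-180.0, 0.0, 176.7]
contact_force: [1.0, -0.4, -0.5]
opening: 0.0001
grasp_force: 0.0
```

jog_arm(
  rows=[
    {"dx": -0.028,"dy": -0.067,"dz": 0,"yaw": 0},
    {"dx": -0.028,"dy": -0.067,"dz": 0,"yaw": 0},
    {"dx": -0.028,"dy": -0.067,"dz": 0,"yaw": 0},
    {"dx": -0.028,"dy": -0.067,"dz": 0,"yaw": 0},
    {"dx": -0.028,"dy": -0.067,"dz": 0,"yaw": 0},
    {"dx": -0.028,"dy": -0.067,"dz": 0,"yaw": 0},
    {"dx": -0.028,"dy": -0.067,"dz": 0,"yaw": 0},
    {"dx": -0.028,"dy": -0.067,"dz": 0,"yaw": 0},
  ],
)

```text
clock: 2.43
tool_pos: [0.3839, 0.0821, 0.2486]
tcp_rot: [180.0, 0.1, 176.6]
contact_force: [0.7, 0.4, 0.8]
opening: 0.0
grasp_force: 0.0
```

jog_arm(
  rows=[
    {"dx": -0.028,"dy": -0.067,"dz": 0,"yaw": 0},
    {"dx": -0.028,"dy": -0.067,"dz": 0,"yaw": 0},
    {"dx": -0.028,"dy": -0.067,"dz": 0,"yaw": 0},
    {"dx": -0.028,"dy": -0.067,"dz": 0,"yaw": 0},
    {"dx": -0.028,"dy": -0.067,"dz": 0,"yaw": 0},
    {"dx": 0,"dy": 0,"dz": 0,"yaw": 0},
    {"dx": 0,"dy": 0,"dz": 0,"yaw": 0},
    {"dx": 0,"dy": 0,"dz": 0,"yaw": 0},
  ],
)

```text
clock: 3.1
tool_pos: [0.4431, -0.0872, 0.2481]
tcp_rot: [180.0, -0.1, 176.6]
contact_force: [-0.5, 0.3, -0.3]
opening: 0.0001
grasp_force: 0.0
```

```bash
python3 - <<'E'
from h import *
s=ctrl.sense(); print(s["clock"],s["tool_pos"],s["tcp_rot"],s["q"].round(1))
im=optics.grab_frame("wrist"); cv2.imwrite("pics/w1.png",im[:,:,::-1])
for l,z in dict(station=.024,carrier=.024,push_face=.03,lever_pivot=.0345,lever_grip=.0585).items():
    for r in models.tip_of("wrist",l)[:3]:
        v,u=r["location"]; print(l,round(r["score"],2),round(u),round(v),back("wrist",u,v,z).round(4))
o=np.array([.6105,-.1302]);c,s_=np.cos(.059),np.sin(.059)
print(proj("wrist",[[o[0]-.12*c,o[1]+.12*s_,.03],[o[0]-.145*c+.0355*s_,o[1]+.145*s_+.0355*c,.024]]))
E
```

```text
3.1 [ 0.44305054 -0.08720241  0.24805675] [ 1.79959189e+02 -5.23385701e-02  1.76581054e+02] [-20.5   8.3 -24.8  57.    0.  -17.1]
station 0.65 78 358 [ 0.6742 -0.3807  0.024 ]
carrier 0.72 258 271 [ 0.5558 -0.1199  0.024 ]
carrier 0.4 82 356 [ 0.6723 -0.3741  0.024 ]
push_face 0.85 258 229 [ 0.4973 -0.115   0.03  ]
push_face 0.75 537 245 [0.538  0.2205 0.03  ]
lever_pivot 0.83 203 305 [ 0.5946 -0.1923  0.0345]
lever_grip 0.92 165 292 [ 0.559  -0.2271  0.0585]
lever_grip 0.6 256 275 [ 0.5432 -0.119   0.0585]
[[250.93665494 223.80592735]
 [280.92290023 202.11661542]]
```

View pics/w1.png

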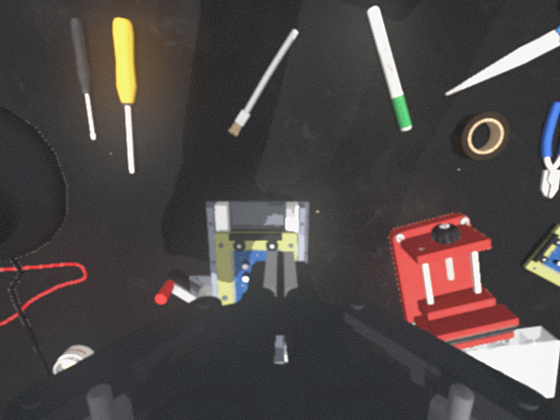

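```bash
python3 - <<'E'
from h import *
t=ctrl.sense()["tool_pos"]
print(optics.camera_params("wrist"),optics.camera_params("top"))
print("tips",proj("wrist",[t-[0,0,.017],t]))
for u,v in[(258,204),(230,204),(286,204),(216,204),(300,204)]: print(back("wrist",u,v,.024).round(4))
im=cv2.imread("pics/w1.png")[180:320,140:330]; cv2.imwrite("pics/w1c.png",cv2.resize(im,(798,588),interpolation=cv2.INTER_CUBIC))
E
```

```text
{'vertical_fov': 68.43385627743805, 'cx': 279.99889288848095, 'cy': 209.61023777537287, 'rvec': array([-2.11831413, -1.99786517, -0.2991722 ]), 'tvec': array([ 0.059843  , -0.46737681,  0.24942563])} {'vertical_fov': 44.16552465109776, 'cx': 277.7806399626627, 'cy': 210.99069563741966, 'rvec': array([ 2.12878156, -2.18736319,  0.12869885]), 'tvec': array([-0.06421045,  0.55207955,  1.23268067])}
tips [[279.10780092 264.87192102]
 [279.04263458 281.94075974]]
[ 0.4686 -0.1134  0.024 ]
[ 0.4666 -0.1464  0.024 ]
[ 0.4705 -0.0804  0.024 ]
[ 0.4657 -0.1629  0.024 ]
[ 0.4715 -0.0638  0.024 ]
```

View pics/w1c.png

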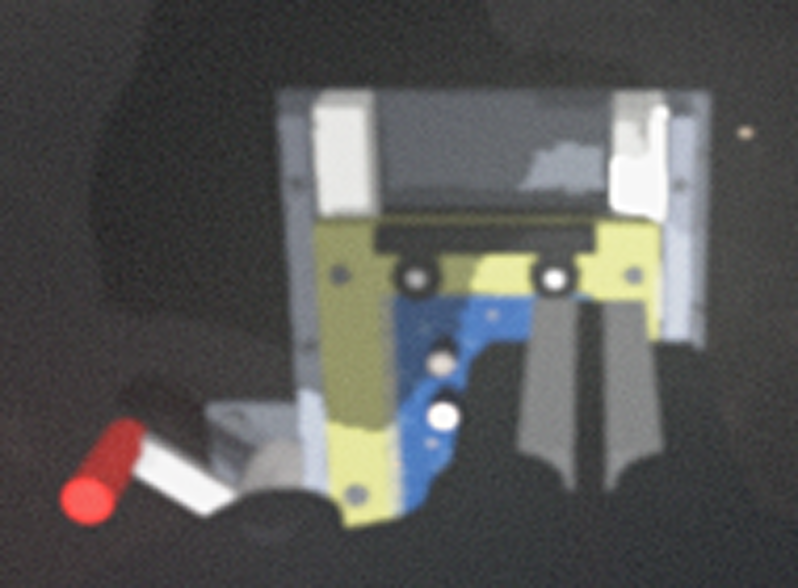

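jog_arm(
  rows=[
    {"dx": -0.003,"dy": -0.01,"dz": 0.05,"yaw": 0},
    {"dx": -0.003,"dy": -0.01,"dz": 0.05,"yaw": 0},
    {"dx": -0.003,"dy": -0.01,"dz": 0.05,"yaw": 0},
    {"dx": -0.003,"dy": -0.01,"dz": 0.05,"yaw": 0},
    {"dx": -0.003,"dy": -0.01,"dz": 0.05,"yaw": 0},
    {"dx": -0.003,"dy": -0.01,"dz": 0.04,"yaw": 0},
    {"dx": 0,"dy": 0,"dz": 0,"yaw": 0},
    {"dx": 0,"dy": 0,"dz": 0,"yaw": 0},
  ],
)

```text
clock: 4.07
tool_pos: [0.45, -0.1173, 0.1029]
tcp_rot: [179.9, -0.1, 176.6]
contact_force: [0.2, 0.5, -0.1]
opening: 0.0001
grasp_force: 0.0
```

```bash
python3 - <<'E'
from h import *
s=ctrl.sense(); t=s["tool_pos"]; print(s["clock"],t)
im=optics.grab_frame("wrist"); cv2.imwrite("pics/w2.png",im[:,:,::-1])
for l,z in dict(carrier=.024,push_face=.03,lever_pivot=.0345,lever_grip=.0585).items():
    for r in models.tip_of("wrist",l)[:2]:
        v,u=r["location"]; print(l,round(r["score"],2),round(u),round(v),back("wrist",u,v,z).round(4))
print(proj("wrist",[t-[0,0,.017]]))
E
```

```text
4.0667 [ 0.45000965 -0.11728493  0.10286887]
carrier 0.73 277 349 [ 0.5594 -0.1258  0.024 ]
[[280.42527827 260.08406453]]
```

View pics/w2.png

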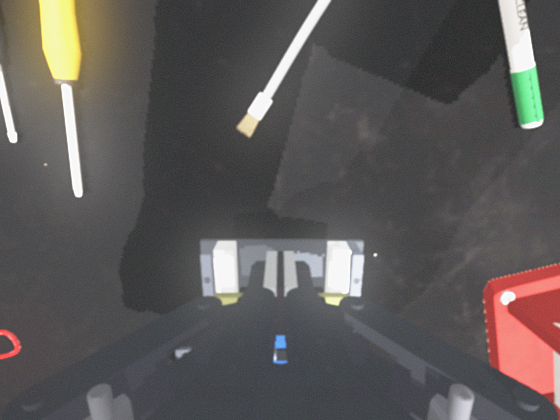

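jog_arm(
  rows=[
    {"dx": 0,"dy": 0,"dz": 0.03,"yaw": 0},
    {"dx": 0,"dy": 0,"dz": 0.04,"yaw": 0},
    {"dx": 0,"dy": 0,"dz": 0.04,"yaw": 0},
    {"dx": 0,"dy": 0,"dz": 0.024,"yaw": 0},
    {"dx": 0,"dy": 0,"dz": 0.01,"yaw": 0},
    {"dx": 0,"dy": 0,"dz": 0,"yaw": 0},
    {"dx": -0.008,"dy": 0,"dz": 0,"yaw": 0},
    {"dx": -0.008,"dy": 0,"dz": 0,"yaw": 0},
  ],
)

```text
clock: 4.98
tool_pos: [0.4599, -0.1188, 0.0324]
tcp_rot: [-180.0, 0.1, 176.6]
contact_force: [0.6, -0.1, 0.8]
opening: -0.0003
grasp_force: 0.0
```

jog_arm(
  rows=[
    {"dx": -0.008,"dy": 0,"dz": 0,"yaw": 0},
    {"dx": -0.008,"dy": 0,"dz": 0,"yaw": 0},
    {"dx": -0.008,"dy": 0,"dz": 0,"yaw": 0},
    {"dx": -0.008,"dy": 0,"dz": 0,"yaw": 0},
    {"dx": -0.008,"dy": 0,"dz": 0,"yaw": 0},
    {"dx": -0.008,"dy": 0,"dz": 0,"yaw": 0},
    {"dx": -0.008,"dy": 0,"dz": 0,"yaw": 0},
    {"dx": -0.008,"dy": 0,"dz": 0,"yaw": 0},
  ],
)

```text
clock: 5.65
tool_pos: [0.4894, -0.12, 0.031]
tcp_rot: [180.0, -0.2, 176.6]
contact_force: [-4.7, 0.7, 2.9]
opening: 0.0002
grasp_force: 2.3
```

jog_arm(
  rows=[
    {"dx": -0.008,"dy": 0,"dz": 0,"yaw": 0},
    {"dx": -0.008,"dy": 0,"dz": 0,"yaw": 0},
    {"dx": -0.008,"dy": 0,"dz": 0,"yaw": 0},
    {"dx": -0.008,"dy": 0,"dz": 0,"yaw": 0},
    {"dx": -0.008,"dy": 0,"dz": 0,"yaw": 0},
    {"dx": -0.008,"dy": 0,"dz": 0,"yaw": 0},
    {"dx": -0.008,"dy": 0,"dz": 0,"yaw": 0},
    {"dx": -0.008,"dy": 0,"dz": 0,"yaw": 0},
  ],
)

```text
clock: 6.32
tool_pos: [0.523, -0.1222, 0.0312]
tcp_rot: [180.0, -0.0, 176.6]
contact_force: [-1.9, 0.6, -1.7]
opening: 0.0003
grasp_force: 1.0
```

jog_arm(
  rows=[
    {"dx": -0.006,"dy": 0,"dz": 0,"yaw": 0},
    {"dx": -0.006,"dy": 0,"dz": 0,"yaw": 0},
    {"dx": -0.006,"dy": 0,"dz": 0,"yaw": 0},
    {"dx": -0.006,"dy": 0,"dz": 0,"yaw": 0},
    {"dx": 0,"dy": 0,"dz": 0,"yaw": 0},
    {"dx": 0,"dy": 0,"dz": 0,"yaw": 0},
    {"dx": 0,"dy": 0,"dz": 0,"yaw": 0},
    {"dx": 0,"dy": 0,"dz": 0,"yaw": 0},
  ],
)

```text
clock: 6.98
tool_pos: [0.5354, -0.1232, 0.0317]
tcp_rot: [-180.0, 0.1, 176.6]
contact_force: [0.9, 0.3, -0.5]
opening: -0.0002
grasp_force: 0.0
```

jog_arm(
  rows=[
    {"dx": -0.005,"dy": 0,"dz": 0,"yaw": 0},
    {"dx": -0.005,"dy": 0,"dz": 0,"yaw": 0},
    {"dx": 0,"dy": 0,"dz": 0,"yaw": 0},
    {"dx": 0,"dy": 0,"dz": 0,"yaw": 0},
    {"dx": 0,"dy": 0,"dz": 0,"yaw": 0},
    {"dx": 0,"dy": 0,"dz": 0,"yaw": 0},
    {"dx": 0,"dy": 0,"dz": 0,"yaw": 0},
    {"dx": 0,"dy": 0,"dz": 0,"yaw": 0},
  ],
)

```text
clock: 7.65
tool_pos: [0.5398, -0.1233, 0.0313]
tcp_rot: [-180.0, 0.0, 176.6]
contact_force: [-1.6, -0.3, -0.9]
opening: -0.0003
grasp_force: 0.5
```

jog_arm(
  rows=[
    {"dx": -0.005,"dy": 0,"dz": 0,"yaw": 0},
    {"dx": -0.005,"dy": 0,"dz": 0,"yaw": 0},
    {"dx": -0.005,"dy": 0,"dz": 0,"yaw": 0},
    {"dx": 0,"dy": 0,"dz": 0,"yaw": 0},
    {"dx": 0,"dy": 0,"dz": 0,"yaw": 0},
    {"dx": 0,"dy": 0,"dz": 0,"yaw": 0},
    {"dx": 0,"dy": 0,"dz": 0,"yaw": 0},
    {"dx": 0,"dy": 0,"dz": 0,"yaw": 0},
  ],
)

```text
clock: 8.32
tool_pos: [0.544, -0.1233, 0.0308]
tcp_rot: [-180.0, -0.4, 176.6]
contact_force: [-8.9, -0.5, 5.6]
opening: 0.0001
grasp_force: 4.9
```

jog_arm(
  rows=[
    {"dx": -0.006,"dy": 0,"dz": 0,"yaw": 0},
    {"dx": -0.006,"dy": 0,"dz": 0,"yaw": 0},
    {"dx": 0,"dy": 0,"dz": 0,"yaw": 0},
    {"dx": 0,"dy": 0,"dz": 0,"yaw": 0},
    {"dx": 0,"dy": 0,"dz": 0,"yaw": 0},
    {"dx": 0,"dy": 0,"dz": 0,"yaw": 0},
    {"dx": 0,"dy": 0,"dz": 0,"yaw": 0},
    {"dx": 0,"dy": 0,"dz": 0,"yaw": 0},
  ],
)

```text
clock: 8.98
tool_pos: [0.5442, -0.123, 0.0299]
tcp_rot: [-180.0, -1.0, 176.6]
contact_force: [-22.7, -1.3, 14.4]
opening: -0.0
grasp_force: 11.3
```

jog_arm(
  rows=[
    {"dx": 0.015,"dy": 0,"dz": 0,"yaw": 0},
    {"dx": 0.025,"dy": 0,"dz": 0,"yaw": 0},
    {"dx": 0.04,"dy": 0,"dz": 0,"yaw": 0},
    {"dx": 0.04,"dy": 0,"dz": -0.03,"yaw": 0},
    {"dx": 0,"dy": 0,"dz": -0.05,"yaw": 0},
    {"dx": 0,"dy": -0.05,"dz": -0.06,"yaw": 0},
    {"dx": 0,"dy": -0.05,"dz": -0.03,"yaw": 0},
    {"dx": 0,"dy": 0,"dz": 0,"yaw": 0},
  ],
)

```text
clock: 9.65
tool_pos: [0.4947, -0.1756, 0.1209]
tcp_rot: [-179.7, 0.6, 176.4]
contact_force: [0.5, 0.2, 1.1]
opening: -0.0001
grasp_force: 0.0
```

```bash
python3 - <<'E'
from h import *
s=ctrl.sense(); t=s["tool_pos"]; print(s["clock"],t)
Z=dict(carrier=.017,push_face=.023,lever_pivot=.0345,lever_grip=.0585,station=.024)
I={}
for n in("wrist","top","scene"):
    I[n]=optics.grab_frame(n)[:,:,::-1]; cv2.imwrite(f"pics/{n}3.png",I[n])
    for l,z in Z.items():
        for r in models.tip_of(n,l)[:2]:
            v,u=r["location"]; print(n,l,round(r["score"],2),round(u),round(v),back(n,u,v,z).round(4))
a=cv2.resize(I["wrist"],(448,336)); b=cv2.resize(I["top"][150:255,250:370],(384,336),interpolation=2)
c=cv2.resize(I["scene"][200:275,240:350],(384,262),interpolation=2)
top=np.hstack([b,np.vstack([c,np.zeros((74,384,3),np.uint8)])]); cv2.imwrite("pics/c3.png",top)
E
```

```text
9.65 [ 0.49465078 -0.17562826  0.12087786]
wrist push_face 0.93 353 284 [ 0.5509 -0.115   0.023 ]
wrist push_face 0.18 265 332 [ 0.5915 -0.1887  0.023 ]
wrist lever_pivot 0.91 267 332 [ 0.5818 -0.1855  0.0345]
wrist station 0.35 356 284 [ 0.5483 -0.1117  0.024 ]
top carrier 0.72 294 186 [ 0.6127 -0.122   0.017 ]
top carrier 0.67 136 210 [0.5639 0.272  0.017 ]
top push_face 0.79 151 216 [0.5478 0.234  0.023 ]
top push_face 0.75 297 212 [ 0.5466 -0.1254  0.023 ]
top lever_pivot 0.57 403 157 [ 0.6755 -0.392   0.0345]
scene carrier 0.79 191 196 [0.5527 0.2569 0.017 ]
scene carrier 0.57 304 227 [ 0.6289 -0.1122  0.017 ]
scene push_face 0.61 291 239 [ 0.5585 -0.1198  0.023 ]
scene push_face 0.59 194 202 [0.5282 0.2177 0.023 ]
scene lever_pivot 0.69 320 240 [ 0.5869 -0.1938  0.0345]
scene lever_pivot 0.35 305 224 [ 0.6221 -0.1208  0.0345]
scene lever_grip 0.7 327 244 [ 0.5567 -0.2313  0.0585]
scene station 0.7 305 225 [ 0.6314 -0.1157  0.024 ]
```

View pics/c3.png

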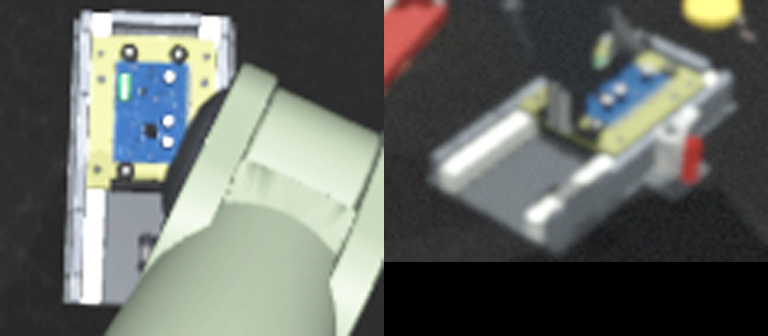

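View pics/wrist3.png

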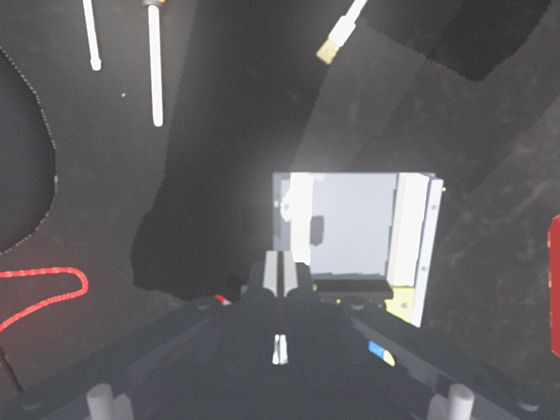

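The carrier stopped dead after about the expected travel and looks seated: rear edge at crop (570,145), both strips clear behind it. Next is the lever; its red grip is at roughly (0.557, -0.230).

jog_arm(
  rows=[
    {"dx": -0.012,"dy": -0.036,"dz": 0,"yaw": 0},
    {"dx": -0.016,"dy": -0.036,"dz": 0,"yaw": 0},
    {"dx": -0.016,"dy": -0.036,"dz": 0.01,"yaw": 0},
    {"dx": 0,"dy": 0,"dz": 0.03,"yaw": 0},
    {"dx": 0,"dy": 0,"dz": 0.04,"yaw": 0},
    {"dx": 0,"dy": 0,"dz": 0.026,"yaw": 0},
    {"dx": 0,"dy": 0,"dz": 0.01,"yaw": 0},
    {"dx": 0,"dy": 0,"dz": 0,"yaw": 0},
  ],
)

```text
clock: 11.22
tool_pos: [0.508, -0.2251, 0.057]
tcp_rot: [179.9, -0.1, 176.6]
contact_force: [-0.3, 0.2, 0.4]
opening: -0.0002
grasp_force: 0.0
```

```bash
python3 - <<'E'
from h import *
s=ctrl.sense(); t=s["tool_pos"]; print(s["clock"],t,s["contact_force"].round(1))
I={}
for n in("scene","wrist"):
    I[n]=optics.grab_frame(n)[:,:,::-1]; cv2.imwrite(f"pics/{n}4.png",I[n])
    for r in models.tip_of(n,"lever_grip")[:2]:
        v,u=r["location"]; print(n,round(r["score"],2),round(u),round(v),back(n,u,v,.0585).round(4))
b=cv2.resize(I["scene"][190:280,230:360],(780,540),interpolation=2); cv2.imwrite("pics/c4.png",b)
print(proj("scene",[t-[0,0,.017]]))
E
```

```text
11.2167 [ 0.50799503 -0.22509944  0.05703094] [-0.3  0.2  0.4]
scene 0.48 326 244 [ 0.5584 -0.2276  0.0585]
[[313.89781582 259.39753906]]
```

View pics/c4.png

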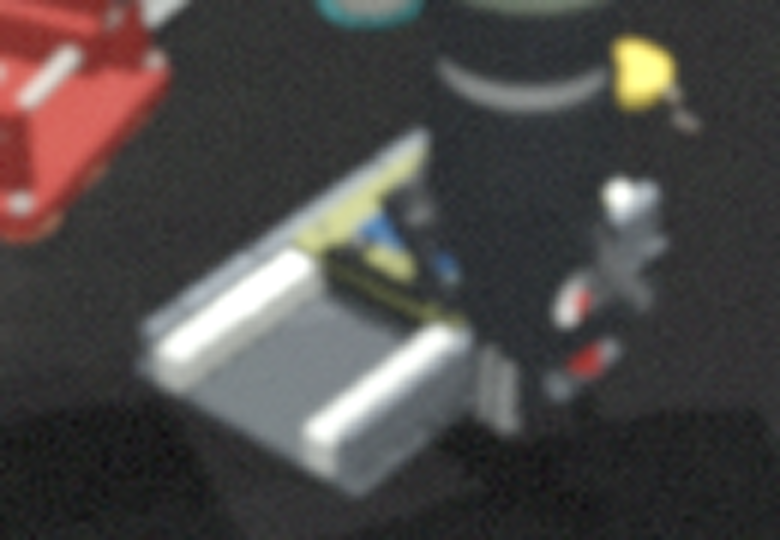

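jog_arm(
  rows=[
    {"dx": 0,"dy": -0.005,"dz": -0.012,"yaw": 0},
    {"dx": -0.01,"dy": -0.005,"dz": 0,"yaw": 0},
    {"dx": -0.01,"dy": 0,"dz": 0,"yaw": 0},
    {"dx": -0.01,"dy": 0,"dz": 0,"yaw": 0},
    {"dx": -0.01,"dy": 0,"dz": 0,"yaw": 0},
    {"dx": -0.01,"dy": 0,"dz": 0,"yaw": 0},
    {"dx": -0.01,"dy": 0,"dz": 0,"yaw": 0},
    {"dx": -0.01,"dy": 0,"dz": 0,"yaw": 0},
  ],
)

```text
clock: 12.08
tool_pos: [0.5435, -0.2329, 0.064]
tcp_rot: [-179.9, -0.1, 176.6]
contact_force: [-3.4, -1.7, -0.2]
opening: 0.0002
grasp_force: 1.7
```

jog_arm(
  rows=[
    {"dx": -0.01,"dy": 0,"dz": 0,"yaw": 0},
    {"dx": -0.01,"dy": 0,"dz": 0,"yaw": 0},
    {"dx": -0.01,"dy": 0,"dz": 0,"yaw": 0},
    {"dx": -0.01,"dy": 0,"dz": 0,"yaw": 0},
    {"dx": -0.01,"dy": 0,"dz": 0,"yaw": 0},
    {"dx": -0.01,"dy": 0,"dz": 0,"yaw": 0},
    {"dx": -0.01,"dy": 0,"dz": 0,"yaw": 0},
    {"dx": -0.01,"dy": 0,"dz": 0,"yaw": 0},
  ],
)

```text
clock: 12.75
tool_pos: [0.5841, -0.2345, 0.0643]
tcp_rot: [179.9, 0.0, 176.6]
contact_force: [-1.0, 1.0, 0.5]
opening: -0.0002
grasp_force: 0.8
```

jog_arm(
  rows=[
    {"dx": -0.008,"dy": 0.003,"dz": 0,"yaw": 0},
    {"dx": -0.008,"dy": 0.003,"dz": 0,"yaw": 0},
    {"dx": -0.006,"dy": 0.003,"dz": 0,"yaw": 0},
    {"dx": -0.006,"dy": 0.003,"dz": 0,"yaw": 0},
    {"dx": 0,"dy": 0,"dz": 0,"yaw": 0},
    {"dx": 0,"dy": 0,"dz": 0,"yaw": 0},
    {"dx": 0,"dy": 0,"dz": 0,"yaw": 0},
    {"dx": 0,"dy": 0,"dz": 0,"yaw": 0},
  ],
)

```text
clock: 13.42
tool_pos: [0.598, -0.2299, 0.0644]
tcp_rot: [180.0, 0.0, 176.6]
contact_force: [0.8, 0.5, -0.4]
opening: -0.0001
grasp_force: 0.0
```

jog_arm(
  rows=[
    {"dx": -0.005,"dy": 0.002,"dz": 0,"yaw": 0},
    {"dx": -0.005,"dy": 0.002,"dz": 0,"yaw": 0},
    {"dx": -0.004,"dy": 0.002,"dz": 0,"yaw": 0},
    {"dx": 0,"dy": 0,"dz": 0,"yaw": 0},
    {"dx": 0,"dy": 0,"dz": 0,"yaw": 0},
    {"dx": 0,"dy": 0,"dz": 0,"yaw": 0},
    {"dx": 0,"dy": 0,"dz": 0,"yaw": 0},
    {"dx": 0,"dy": 0,"dz": 0,"yaw": 0},
  ],
)

```text
clock: 14.08
tool_pos: [0.6021, -0.2278, 0.064]
tcp_rot: [-179.9, -0.4, 176.5]
contact_force: [-8.6, -1.0, 4.7]
opening: 0.0001
grasp_force: 4.6
```

jog_arm(
  rows=[
    {"dx": -0.006,"dy": 0.002,"dz": 0,"yaw": 0},
    {"dx": 0,"dy": 0,"dz": 0,"yaw": 0},
    {"dx": 0,"dy": 0,"dz": 0,"yaw": 0},
    {"dx": 0.015,"dy": 0,"dz": 0,"yaw": 0},
    {"dx": 0.03,"dy": 0,"dz": 0,"yaw": 0},
    {"dx": 0.04,"dy": 0,"dz": -0.03,"yaw": 0},
    {"dx": 0.03,"dy": 0,"dz": -0.06,"yaw": 0},
    {"dx": 0.03,"dy": 0,"dz": -0.06,"yaw": 0},
  ],
)

```text
clock: 14.75
tool_pos: [0.5343, -0.2215, 0.1389]
tcp_rot: [179.9, -0.1, 176.6]
contact_force: [0.7, -0.1, 0.1]
opening: 0.0002
grasp_force: 0.0
```

jog_arm(
  rows=[
    {"dx": 0.04,"dy": 0.06,"dz": -0.05,"yaw": 0},
    {"dx": 0.04,"dy": 0.07,"dz": -0.05,"yaw": 0},
    {"dx": 0.02,"dy": 0.07,"dz": -0.03,"yaw": 0},
    {"dx": 0,"dy": 0.07,"dz": 0,"yaw": 0},
    {"dx": 0,"dy": 0.07,"dz": 0,"yaw": 0},
    {"dx": 0,"dy": 0.07,"dz": 0,"yaw": 0},
    {"dx": 0,"dy": 0.07,"dz": 0,"yaw": 0},
    {"dx": 0,"dy": 0.07,"dz": 0,"yaw": 0},
  ],
)

```text
clock: 15.42
tool_pos: [0.5057, 0.0512, 0.2006]
tcp_rot: [180.0, 0.1, 176.6]
contact_force: [0.6, 0.3, 0.5]
opening: -0.0002
grasp_force: 0.0
```

```bash
python3 - <<'E'
from h import *
s=ctrl.sense(); print(s["clock"],s["tool_pos"],s["contact_force"].round(1))
I={}
for n in("scene","top"): I[n]=optics.grab_frame(n)[:,:,::-1]
b=cv2.resize(I["top"][155:245,260:360],(400,360),interpolation=2); c=cv2.resize(I["scene"][200:280,250:339],(400,360),interpolation=2)
cv2.imwrite("pics/c5.png",np.hstack([b,c]))
E
```

```text
15.4167 [0.50566231 0.05121361 0.20055971] [0.6 0.3 0.5]
```

View pics/c5.png

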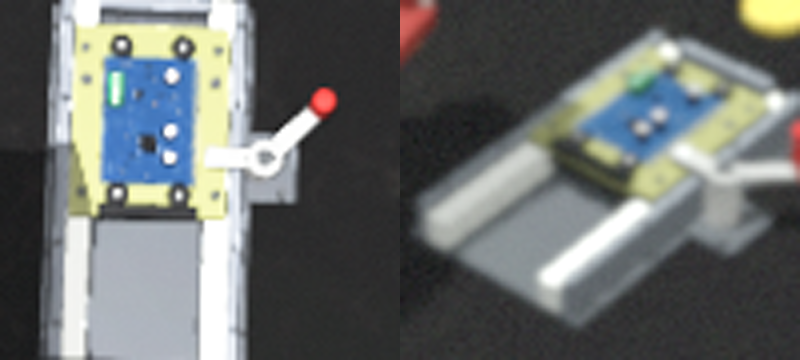

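The lever is closed: its nose lies over the carrier's edge at crop (215,157) and the red end is at (322,100), ahead and right of the pivot. The carrier sits flat and the hand is clear, so I'm handing in.

```bash
python3 -c "
from rig import ctrl
print(ctrl.sense()['qvel'].round(2)); print(ctrl.sign_off())"
```

```text
[-4.17  0.12 -0.36 -0.19 -3.08 -2.71]
the job is handed in; nothing more can be done
None
```

I pushed the carrier into the station until it stopped dead, then closed the hold-down lever over its edge; the last pictures show both in place and the hand clear, handed in at about 15.5 s, verdict not shown.

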